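Nest the plaster-mixing set

ROBOT

A 6-joint arm with a two-finger parallel gripper is mounted at the origin on a cart in front of the work surface, level with it; the furniture and walls round the work are solid. World frame = base frame: x ahead of the robot, y to its left, z up, the work surface at z = 0. Lengths are in m, angles in rad, forces in N, time in s.
With the tool pointing down it reaches from about 0.225 to 0.875 m from the base axis. Payload 3.4 kg.
Tool frame: the origin (TCP) lies between the finger pads; the fingertips stand 19 mm ahead of it and the grasp point (between the pads) is the TCP (manip.tip_reach is the distance from the TCP to the fingertips, in m); z points along the fingers, x is the direction in which the jaws open and shut, and the axes are right-handed (so a half turn about z gives the same grasp; the last joint's range is limited). The gripper opens to 85 mm and grips with 20 to 120 N. Pads are 22 mm wide; open, the fingers measure 114 mm over their backs; the gripper's body (76 mm by 85 mm) begins 54 mm behind the grasp point. The pads swing forward as they close: fully open they stand 13 mm farther back than shut.
Start: joints at [-1.382, 0.276, 1.505, -0, 1.361, -0.121], TCP at [0.175, -0.548, 0.212] pointing down, gripper open.
Joint ranges: [-2.89, 2.89], [-0.75, 2.08], [0.22, 2.7], [-1.18, 4.32], [0.11, 2.71], [-2.7, 2.7]. Speed limits (rad/s): [2.57, 2.57, 3.14, 3.14, 3.14, 3.14].

INTERFACE

Orientations are given as a unit quaternion [w, x, y, z].
In Python, from rig import manip gives the robot as it stands.
- The arm moves only by the tool send_rows, never from a script. Its arguments are lists of equal length, an entry for each row: "delta_pos": the shift along the tool's x, y, z normalised to -1 to 1, where 1 is 40 cm, a list of three; "angular": the turn, a rotation vector about the tool's x, y, z normalised to -1 to 1, where 1 is 0.08 rad, a list of three. A call has 1 to 5 rows; each row shifts and turns the commanded pose from where the row before left it, along the tool's axes as they then stand; what a row does not reach is not made up. A row lasts 1/12 s, in which the tool goes at most 41.7 mm and 7.16 degrees, less where a joint would pass 70% of its speed; a pose out of reach is approached as far as the arm can. A call with a number of a shift or a turn outside -1 to 1 is refused whole. A call with a gripper value outside its range is refused whole. "hand" is the finger opening in mm, from 0 to 85.4, set as the call begins (left out, the last holds). The fingers move at their own pace and stop on an object; "squeeze" is the grip in N (left out, the last holds). Time passes only in rows, so rows that do not move let the fingers close. It gives the time, the measured TCP pose, the force and the opening at its end, in the units of the state.
- manip.get_state(): the state, without advancing time (a new reading comes with each control period).
- manip.get_image(name): name is "side" or "top"; returns the picture (420x560x3 uint8, blue, green, red); there is no depth.
- manip.calibration(name): a dict with "fx", "fy", "cx", "cy" (pixels), "camera_from_world" (4x4, takes a point from world to camera coordinates). Camera axes: x right, y up, looking along -z (the intrinsics and any distortion apply to the point x, -y, -z); pixel columns grow to the right and rows downward; lengths in m; the calibration is good to about 2 mm. A picture is of the moment at which its call begins. calibration takes no time and is no camera call.
- manip.sign_off(): hands the job in, once; it reports no verdict.
The state is a dict: "clock": time; "qpos": joint angles; "qd": joint speeds; "effort": joint torques, N m; "position": TCP position; "ee_rot": TCP orientation; "contact_force": force on the tool from outside, world axes, zero at the start; "moment": the same for the moment, N m; "width": finger opening in m.
Only numpy, scipy, OpenCV 4.12 (cv2) and the standard library are available. Lean on these libraries where they do the work, as an engineer would, in place of code of your own. Each camera call takes 0.05 s, during which the arm holds its last target.

TASK

Nest the three bare-metal plaster-mixing vessels by size so they can be put away: stand the pot inside the wide bowl and the narrow beaker inside the pot, all upright and bottomed out, with the bowl standing on the bench. Leave the brown plastic beaker, the sanding block and the tape measure where they are.

Things in the scene. Friction and masses are not known exactly. Their poses are not given: they have to be found in the camera images.
- bowl: Largest of three plain aluminium vessels: a wide low round open bowl, 140 mm across the rim, 56 mm high (59 mm with its rolled edge), loose, about 0.5 kg. Wall and floor 4 mm thick, flat inner floor about 104 mm across, 4 mm above its underside. Origin: centre of the underside; z along its axis, up. It stands upright on the bench.
- pot: Middle vessel: a straight-sided round open aluminium pot, 66 mm outside diameter, 60 mm inside, 88 mm high (90 mm with its rolled rim), floor 4 mm thick, no handle, about 0.16 kg. Origin: centre of the underside; z along its axis, up. It stands upright, mouth up, on the bench. Standing in the bowl its rim is about 33 mm above the bowl's rim.
- beaker: Smallest vessel: a narrow tall straight-sided round open aluminium measuring beaker, 43 mm outside diameter, 115 mm high (117 mm with its rolled rim), three fine raised rings round it at 30, 50 and 70 mm, about 0.09 kg. Origin: centre of the underside; z along its axis, up. It stands upright, mouth up, on the bench. Standing in the pot its rim is about 30 mm above the pot's rim.
- brown_beaker: Bystander, not of the set: a brown plastic tapered beaker, 72 mm across the rim, 98 mm high, upright at the back of the work area. Origin: centre of the underside.
- sand_block: Bystander: a pale sanding block, 66 x 79 x 30 mm, lying flat at the back. Origin: centre of the underside.
- tape_measure: Bystander: a yellow tape measure, 55 x 85 x 62 mm, at the back left. Origin: centre of the underside.
Things that resemble listed ones, but are neither listed nor needed, are in the scene too. Leave any green or red look-alike of the pot alone.

How it is judged:
At the end, for the whole second after the job is handed in: Bowl upright on the bench; pot standing in it (axes within 25 mm, underside at most 14 mm above the bowl's); beaker standing in the pot (axes within 15 mm, underside at most 14 mm above the pot's); all mouth up within 10 degrees and at rest (height (world z) of bowl between -0.01 and 0.01 m and angle between each of bowl, pot, beaker's own z axis and vertical below 0.17 rad and horizontal distance between pot and bowl below 0.025 m and z of pot in the frame of bowl between -0.005 and 0.014 m and horizontal distance between beaker and pot below 0.015 m and z of beaker in the frame of pot between -0.005 and 0.014 m and linear speed of each of bowl, pot, beaker below 0.03 m/s); the robot touches nothing.
It fails at once if the brown plastic beaker is moved more than 30 mm or knocked over (distance of brown_beaker from where it was at the start of the episode above 0.03 m or angle between brown_beaker's own z axis and vertical above 0.5 rad).
It fails at once if the sanding block is moved more than 30 mm (distance of sand_block from where it was at the start of the episode above 0.03 m).
It fails at once if the tape measure is moved more than 30 mm (distance of tape_measure from where it was at the start of the episode above 0.03 m).
It also fails if it takes over 54 s, if anything falls off the work surface, if the arm or the gripper's body presses on something with over 40 N, if the wrist force passes 120 N, or if a joint passes its speed limit or range.

## Working session

There is one attempt and no reset: what is moved stays moved. The work goes in short steps, Python scripts to look and compute and a tool call to move; the robot and the scene stay as the last step left them, time stands still between calls to the robot, and variables do not carry over. Pictures are saved under pics/ and viewed, and the job is handed in when it is done.

Besides the shell and the picture viewer there is one more tool, called after "Call:" as a command line: name --argument value ..., lists and objects as JSON in quotes. send_rows: Moves the arm, as the interface text tells. Scaled input: -1 to 1 covers 40 cm each way for a shift and 0.08 rad each way for a turn. Its arguments: {"type":"object","properties":{"delta_pos":{"type":"array","items":{"type":"array","items":{"type":"number"}}},"angular":{"type":"array","items":{"type":"array","items":{"type":"number"}}},"hand":{"type":"number"},"squeeze":{"type":"number"}},"required":["delta_pos","angular"]}

```bash
mkdir -p pics; ls
python3 - <<'E'
from rig import manip
import cv2
for n in("top","side"):
    cv2.imwrite(f"pics/{n}0.png",manip.get_image(n)); c=manip.calibration(n); print(n,c)
print(manip.get_state())
E
```

```text
pics
top {'fx': 406.7325656044756, 'fy': 406.7325656044756, 'cx': 279.1838911376253, 'cy': 215.97838380424676, 'camera_from_world': array([[ 0.02231042, -0.99953408, -0.02082974,  0.02928843],
       [ 0.98522653,  0.01844293,  0.17026022, -0.56528998],
       [-0.16979673, -0.02432059,  0.98517896, -1.16181357],
       [ 0.        ,  0.        ,  0.        ,  1.        ]])}
side {'fx': 401.88527146906364, 'fy': 401.88527146906364, 'cx': 285.82425428098, 'cy': 206.66233241730302, 'camera_from_world': array([[-0.86114923, -0.50809789,  0.01607898,  0.47019689],
       [ 0.27934108, -0.44654105,  0.85004097, -0.19572027],
       [-0.4247241 ,  0.73650365,  0.52647109, -1.00066811],
       [ 0.        ,  0.        ,  0.        ,  1.        ]])}
{'clock': 0.1, 'qpos': array([-1.38198849e+00,  2.76535849e-01,  1.50599851e+00,  1.48857370e-05,
        1.36069138e+00, -1.20996155e-01]), 'qd': array([ 8.77455765e-04, -1.59407278e-03, -4.26085930e-03,  9.87701018e-04,
       -2.02149757e-05,  5.54440576e-04]), 'effort': array([ 1.74260684e-03, -4.17698014e+01, -2.46404189e+01, -1.49958687e-04,
        5.73362777e-03, -4.29638064e-06]), 'position': array([ 0.17521042, -0.54713719,  0.21112709]), 'ee_rot': array([-5.62792801e-04,  8.07733908e-01, -5.89546663e-01, -5.91651768e-04]), 'contact_force': array([-0.6606679 , -0.48509037,  0.18061964]), 'moment': array([-0.01544757, -0.06300908, -0.00497168]), 'width': 0.08537813164621819}
```

View pics/top0.png

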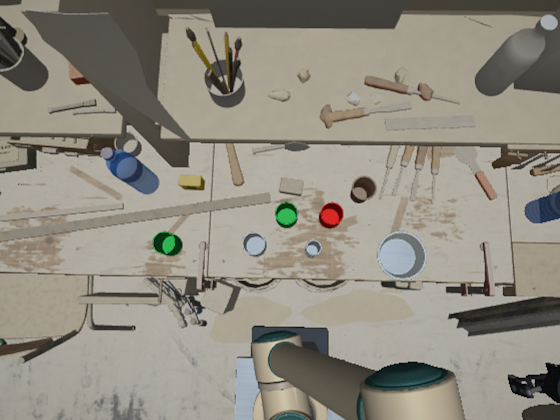

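View pics/side0.png

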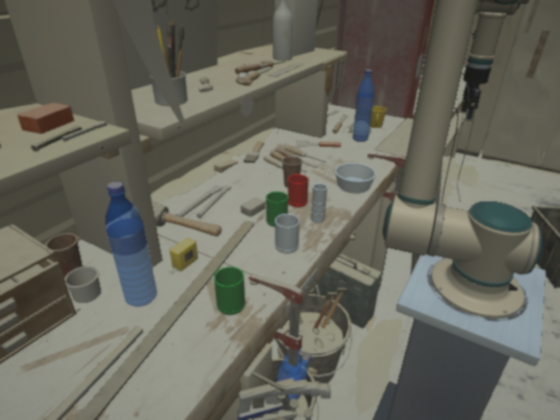

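Run:
```python
import cv2,numpy as np
t=cv2.imread("pics/top0.png");s=cv2.imread("pics/side0.png")
a=cv2.resize(t[215:295,225:435],None,fx=3.7,fy=3.7,interpolation=cv2.INTER_CUBIC)
b=cv2.resize(s[150:260,260:390],None,fx=2.6,fy=2.6,interpolation=cv2.INTER_CUBIC)
c=cv2.resize(s[220:320,40:170],None,fx=2.6,fy=2.6,interpolation=cv2.INTER_CUBIC)
H=max(a.shape[0]+286,0)
o=np.zeros((600,800,3),np.uint8);o[:a.shape[0],:a.shape[1]]=a
o[300:300+b.shape[0],:b.shape[1]]=b;o[300:300+c.shape[0],400:400+c.shape[1]]=c
cv2.imwrite("pics/crop0.png",o)
```

```text
(no output)
```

View pics/crop0.png

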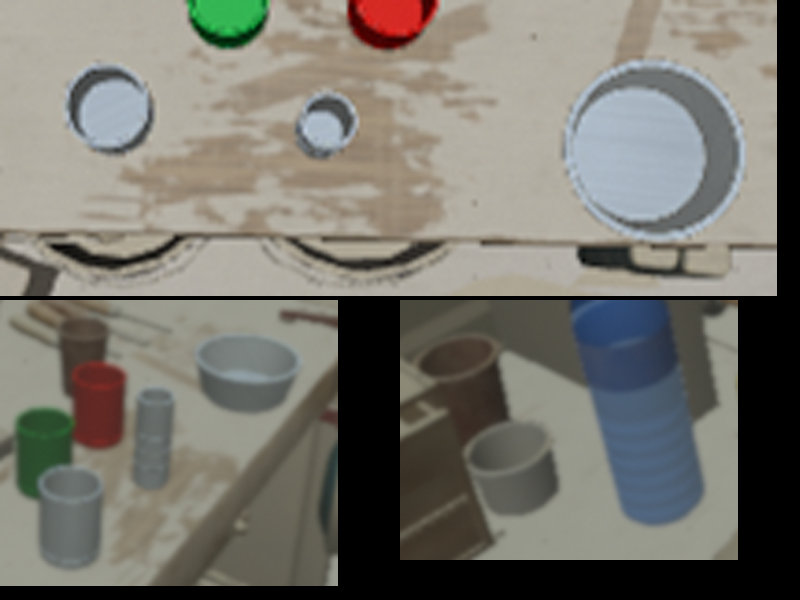

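The bare-metal candidates in the top view are at (255,245), (313,249), (401,256) and a grey tub at (129,145). The first three are bluish aluminium with pot, ringed-beaker and bowl proportions. The tub is low and dull grey, far left at the back, so it isn't part of the set. The green and red pots are look-alikes. Next I'll measure the rims.

```bash
cat > h.py <<'E'
import cv2,numpy as np
from rig import manip
def ray(n,u,v,z):
    c=manip.calibration(n);T=c["camera_from_world"];R=T[:3,:3];o=-R.T@T[:3,3]
    d=R.T@np.array([(u-c["cx"])/c["fx"],-(v-c["cy"])/c["fy"],-1.]);return o+d*(z-o[2])/d[2]
def px(n,p):
    c=manip.calibration(n);q=c["camera_from_world"]@np.r_[p,1];return np.array([c["cx"]+c["fx"]*q[0]/-q[2],c["cy"]-c["fy"]*q[1]/-q[2]])
def worldfit(n,cnt,z):
    P=np.array([ray(n,u,v,z)[:2] for u,v in cnt.reshape(-1,2)]);(c,r)=cv2.minEnclosingCircle((P*1000).astype(np.float32));return np.array(c)/1000,r/1000
E
python3 - <<'E'
from h import *
t=cv2.imread("pics/top0.png").astype(int)
m=((t[...,0]-t[...,2])>2).astype(np.uint8)*255
for nm,(u,v),w,z in(("pot",(255,245),22,.09),("beaker",(313,249),15,.117),("bowl",(401,256),32,.059)):
    k=np.zeros_like(m);k[v-w:v+w,u-w:u+w]=m[v-w:v+w,u-w:u+w]
    k=cv2.morphologyEx(k,cv2.MORPH_CLOSE,np.ones((3,3)))
    cs,_=cv2.findContours(k,cv2.RETR_EXTERNAL,cv2.CHAIN_APPROX_NONE)
    cnt=max(cs,key=cv2.contourArea);h=cv2.convexHull(cnt)
    print(nm,cv2.boundingRect(h),cv2.contourArea(h),worldfit("top",h,z),px("side",np.r_[worldfit("top",h,z)[0],z]))
from math import *
for n,u,v in(("brown",363,184),("block",291,186),("green",287,212),("red",331,211)): print(n,ray("top",u,v,.09 if n!="block" else .03))
print(ray("top",401,278,0),ray("top",401,142,0))
E
```

```text
pot (242, 232, 24, 24) 428.0 (array([0.47628259, 0.10983334]), 0.03540964126586914) [287.95114466 219.83176375]
beaker (305, 240, 17, 17) 200.5 (array([ 0.46408734, -0.05558702]), 0.02460771369934082) [320.19553478 186.79372194]
bowl (377, 231, 50, 49) 1861.5 (array([ 0.45555774, -0.31471829]), 0.07077248382568359) [354.61143705 171.44826595]
brown [ 0.65611739 -0.20113683  0.09      ]
block [0.66156788 0.00726468 0.03      ]
green [0.56950161 0.0176388  0.09      ]
red [ 0.57475855 -0.10862476  0.09      ]
[ 0.39103715 -0.32760188  0.        ] [ 0.81875031 -0.33972767  0.        ]
```

The side reprojections of all three rims agree with the image. I'll keep the current yaw, since everything being gripped is round. Next I'll compute the moves.

```bash
cat >> h.py <<'E'
from scipy.spatial.transform import Rotation as Ro
def go(p):
    s=manip.get_state();q=s["ee_rot"];R=Ro.from_quat([q[1],q[2],q[3],q[0]])
    d=R.inv().apply(np.array(p)-s["position"])/.4
    D=Ro.from_euler('z',0)
    e=R.as_matrix(); z=e[:,2]; tilt=R.inv().apply(np.cross(z,[0,0,-1]))/.08
    n=np.linalg.norm(d)*.4/.0400
    print("delta units",d.round(4),"rows@40mm",n.round(1),"tilt fix units",tilt.round(3),"t",s["clock"],"w",s["width"],"F",s["contact_force"].round(2),"pos",s["position"].round(4))
E
python3 -c "
from h import *
go([.476,.110,.22])"
```

```text
delta units [-1.3354 -1.217  -0.0198] rows@40mm 18.1 tilt fix units [-0.003  0.02   0.   ] t 0.1 w 0.08537813164621819 F [-0.66 -0.49  0.18] pos [ 0.1752 -0.5471  0.2111]
```

Call:
send_rows --delta_pos '[[-0.07, -0.064, -0.002], [-0.07, -0.064, -0.002], [-0.07, -0.064, -0.002], [-0.07, -0.064, -0.002], [-0.07, -0.064, -0.002]]' --angular '[[0, 0, 0], [0, 0, 0], [0, 0, 0], [0, 0, 0], [0, 0, 0]]' --hand 85 --squeeze 40

```text
clock: 0.52
position: [0.2547, -0.3734, 0.2155]
ee_rot: [-0.0, 0.807, -0.59, -0.0]
contact_force: [0.9, -0.9, -0.5]
width: 0.0849
```

Call:
send_rows --delta_pos '[[-0.07, -0.064, -0.002], [-0.07, -0.064, -0.002], [-0.07, -0.064, -0.002], [-0.07, -0.064, -0.002], [-0.07, -0.064, -0.002]]' --angular '[[0, 0, 0], [0, 0, 0], [0, 0, 0], [0, 0, 0], [0, 0, 0]]'

```text
clock: 0.93
position: [0.3338, -0.201, 0.2198]
ee_rot: [-0.0, 0.808, -0.59, -0.0]
contact_force: [0.5, 0.4, 1.6]
width: 0.0849
```

Call:
send_rows --delta_pos '[[-0.07, -0.064, -0.002], [-0.07, -0.064, -0.002], [-0.07, -0.064, -0.002], [-0.07, -0.064, -0.002], [-0.07, -0.064, -0.002]]' --angular '[[0, 0, 0], [0, 0, 0], [0, 0, 0], [0, 0, 0], [0, 0, 0]]'

```text
clock: 1.35
position: [0.413, -0.0286, 0.2238]
ee_rot: [0.0, 0.808, -0.589, 0.0]
contact_force: [0.3, -1.1, 0.2]
width: 0.0853
```

```bash
python3 -c "
from h import *
go([.476,.110,.22]);go([.476,.110,.15])"
```

```text
delta units [-0.282  -0.2557  0.0095] rows@40mm 3.8 tilt fix units [ 0.002 -0.002  0.   ] t 1.35 w 0.08533130128780157 F [ 0.35 -1.1   0.16] pos [ 0.413  -0.0286  0.2238]
delta units [-0.282  -0.2557  0.1845] rows@40mm 4.2 tilt fix units [ 0.002 -0.002  0.   ] t 1.35 w 0.08533130128780157 F [ 0.35 -1.1   0.16] pos [ 0.413  -0.0286  0.2238]
```

Call:
send_rows --delta_pos '[[-0.07, -0.064, 0], [-0.07, -0.064, 0], [-0.07, -0.064, 0], [-0.072, -0.064, 0.01], [0, 0, 0.08]]' --angular '[[0, 0, 0], [0, 0, 0], [0, 0, 0], [0, 0, 0], [0, 0, 0]]'

```text
clock: 1.77
position: [0.4832, 0.1146, 0.1919]
ee_rot: [-0.006, 0.809, -0.587, 0.004]
contact_force: [1.8, -0.5, 0.1]
width: 0.0853
```

Call:
send_rows --delta_pos '[[0, 0, 0.08], [0, 0, 0]]' --angular '[[0, 0, 0], [0, 0, 0]]'

```text
clock: 1.93
position: [0.471, 0.1085, 0.1502]
ee_rot: [0.004, 0.808, -0.589, -0.005]
contact_force: [-1.5, -0.7, -0.7]
width: 0.085
```

```bash
python3 -c "
from h import *
go([.476,.110,.07])
a=manip.get_image('top');b=manip.get_image('side')
o=np.hstack([cv2.resize(a[200:300,200:320],(480,400)),cv2.resize(b[120:270,230:350],(320,400))]);cv2.imwrite('pics/pre1.png',o)"
```

```text
delta units [ 0.0009 -0.0155  0.2004] rows@40mm 2.0 tilt fix units [0.16  0.035 0.   ] t 1.9333 w 0.08503077647844533 F [-1.53 -0.66 -0.7 ] pos [0.471  0.1085 0.1502]
```

View pics/pre1.png

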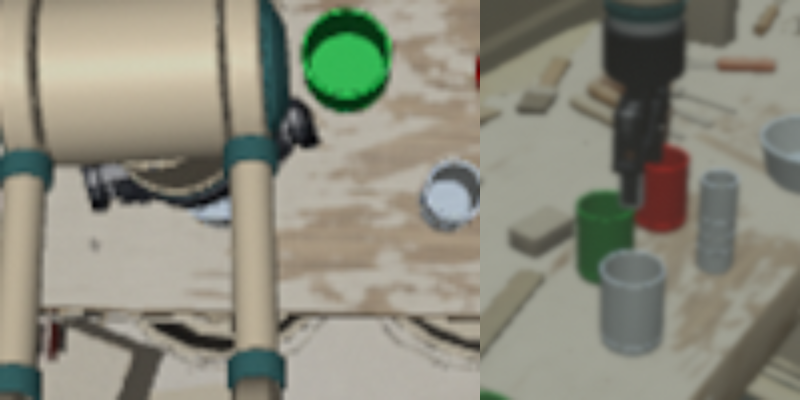

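The picture shows the gripper above the pot, pot rim at about (630,265) in the crop, with the jaws lying nearly along the side camera's line of sight. It is consistent with the measured pose.

```bash
python3 -c "
from h import *
go([.476,.110,.072])
s=manip.get_state()['position']; print(px('side',s),px('side',s-[0,0,.019]))"
```

```text
delta units [-0.0039 -0.0043  0.208 ] rows@40mm 2.1 tilt fix units [0.04  0.007 0.   ] t 2.0333 w 0.08489211557679378 F [0.32 0.93 0.16] pos [0.4751 0.108  0.1552]
[289.17521464 198.67243084] [289.02652974 204.92315582]
```

Call:
send_rows --delta_pos '[[-0.004, -0.004, 0.05], [0, 0, 0.06], [0, 0, 0.06], [0, 0, 0.055], [0, 0, 0]]' --angular '[[0, 0, 0], [0, 0, 0], [0, 0, 0], [0, 0, 0], [0, 0, 0]]'

```text
clock: 2.45
position: [0.4758, 0.1093, 0.0646]
ee_rot: [0.001, 0.807, -0.59, -0.001]
contact_force: [-1.0, -0.6, -0.3]
width: 0.0851
```

Call:
send_rows --delta_pos '[[0, 0, 0], [0, 0, 0], [0, 0, 0], [0, 0, 0], [0, 0, 0]]' --angular '[[0, 0, 0], [0, 0, 0], [0, 0, 0], [0, 0, 0], [0, 0, 0]]' --hand 55 --squeeze 40

```text
clock: 2.87
position: [0.4781, 0.1101, 0.0671]
ee_rot: [-0.001, 0.808, -0.59, 0.001]
contact_force: [-0.1, 0.3, -0.2]
width: 0.0548
```

```bash
python3 -c "
from h import *
go([.476,.110,.2])
b=manip.get_image('side')
cv2.imwrite('pics/g1.png',cv2.resize(b[120:270,230:350],(480,600)))"
```

```text
delta units [-0.0011  0.0041 -0.3322] rows@40mm 3.3 tilt fix units [-0.031 -0.008 -0.   ] t 2.8667 w 0.05482044178430193 F [-0.07  0.32 -0.19] pos [0.4781 0.1101 0.0671]
```

View pics/g1.png

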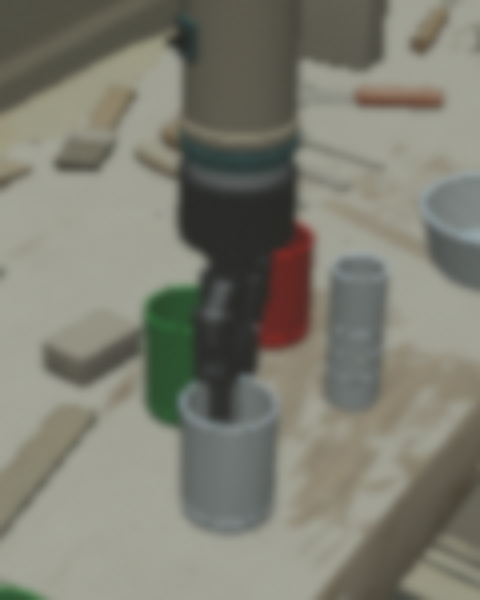

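The fingers closed to 55 mm without meeting the pot, and they appear to be inside or behind its mouth. I'll check the geometry before moving.

```bash
python3 -c "
from h import *
a=manip.get_image('top');b=manip.get_image('side');s=manip.get_state();print(s['position'],s['width'],s['contact_force'])
q=s['ee_rot'];R=Ro.from_quat([q[1],q[2],q[3],q[0]]).as_matrix();p=s['position'];w=s['width']/2
print(R.round(3))
for im,n in((a,'top'),(b,'side')):
  T=manip.calibration(n)['camera_from_world'];print(n,'cam',(-T[:3,:3].T@T[:3,3]).round(3))
A=cv2.resize(a[200:290,200:320],(800,600),interpolation=2);B=cv2.resize(b[150:270,220:380],(800,600),interpolation=2)
for sg in(-1,1):
  for dz in(0,.019):
    P=p+R[:,0]*sg*w+R[:,2]*dz
    u=(px('side',P)-[220,150])*5;cv2.circle(B,tuple(int(x) for x in u),5,(0,255,255) if sg>0 else (255,0,255),2)
    u=(px('top',P)-[200,200])*6.667;cv2.circle(A,tuple(int(x) for x in u),5,(0,255,255) if sg>0 else (255,0,255),2)
cv2.imwrite('pics/d1.png',A);cv2.imwrite('pics/d2.png',B)"
```

```text
[0.47738504 0.11012137 0.06634399] 0.05496999045645654 [-0.46242796  0.39306451  0.53417837]
[[ 0.305 -0.952  0.001]
 [-0.952 -0.305 -0.   ]
 [ 0.    -0.001 -1.   ]]
top cam [0.359 0.011 1.241]
side cam [0.035 0.889 0.686]
```

View pics/d1.png

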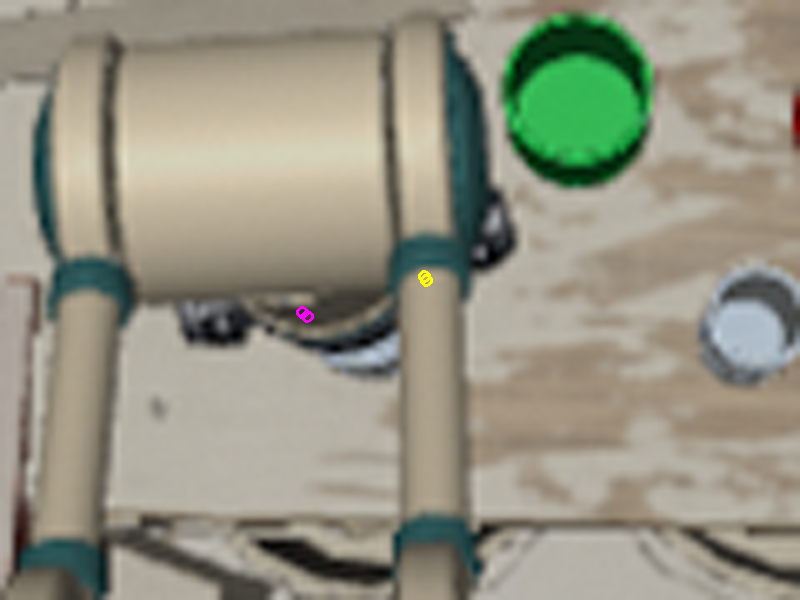

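View pics/d2.png

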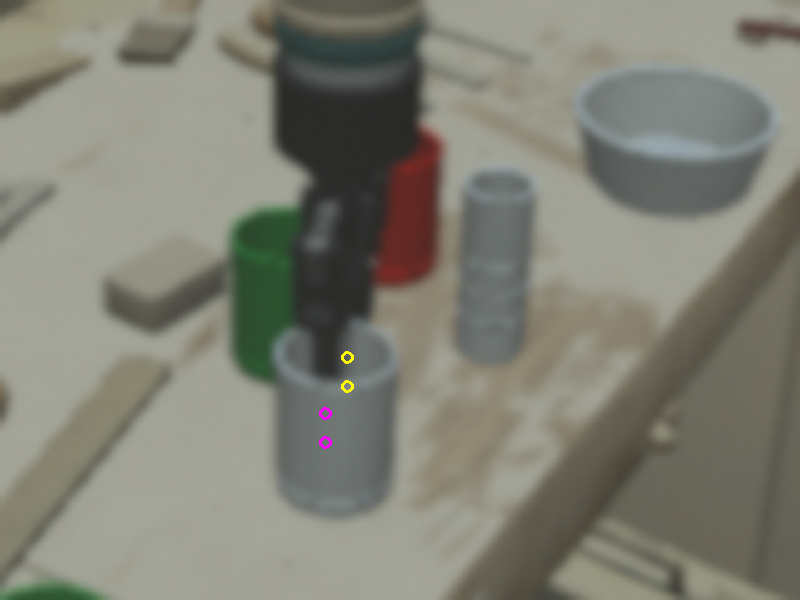

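```bash
python3 -c "
from h import *
print([x for x in dir(manip) if x[0]!='_'],manip.tip_reach)
b=cv2.imread('pics/side0.png')
b=manip.get_image('side');cv2.imwrite('pics/s3.png',b)
B=cv2.resize(b[180:260,260:320],(600,800)[:2],interpolation=2)[:600]
B=cv2.convertScaleAbs(cv2.resize(b[185:245,255:330],(750,600),interpolation=2),alpha=1.8,beta=0);cv2.imwrite('pics/d3.png',B)"
```

```text
['MotionError', 'calibration', 'get_image', 'get_state', 'sign_off', 'tip_reach'] 0.019
```

View pics/d3.png

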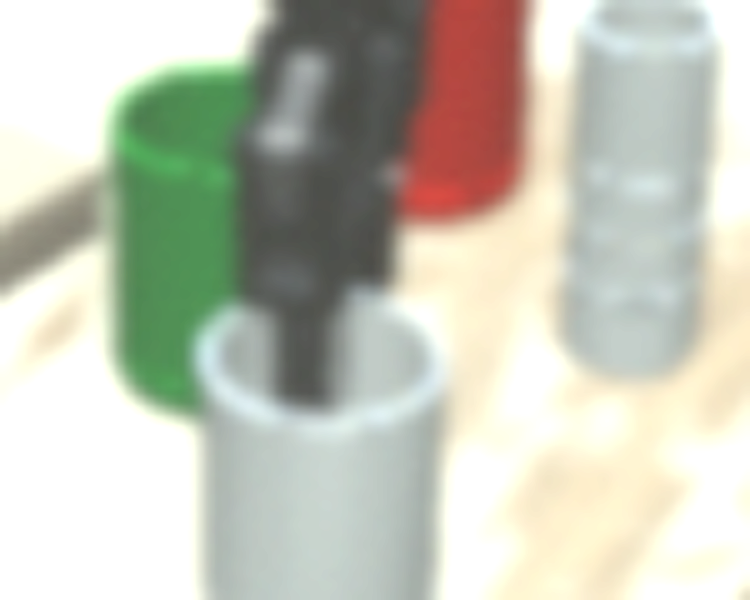

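```bash
python3 -c "
from h import *
s=manip.get_state();p=s['position'];print(p,s['qpos'].round(3))
for z in(.09,.12,.15):
  a=ray('top',232.3,248,z);b=ray('top',273.5,234.5,z);print(z,a,b,(a+b)/2,np.linalg.norm(a-b))
# side: knuckle near (255+28,185+13)
for y in (.11,.13): print(px('side',[.478,y,.12]),px('side',[.478,y,.2]))
a=cv2.imread('pics/top0.png');
s3=cv2.imread('pics/s3.png');s0=cv2.imread('pics/side0.png')
cv2.imwrite('pics/cmp.png',np.hstack([cv2.resize(x[130:270,250:350],(400,560)) for x in (s0,s3)]))"
```

```text
[0.4772527  0.11011723 0.0661642 ] [ 0.085  0.282  1.902 -0.     0.957  1.346]
0.09 [0.46264689 0.17105118 0.09      ] [0.50357082 0.05488445 0.09      ] [0.48310885 0.11296782 0.09      ] 0.12316443115588617
0.12 [0.45994681 0.16689277 0.12      ] [0.4998045  0.05375266 0.12      ] [0.47987565 0.11032272 0.12      ] 0.11995549412130913
0.15 [0.45724672 0.16273436 0.15      ] [0.49603818 0.05262087 0.15      ] [0.47664245 0.10767762 0.15      ] 0.11674655708673203
[287.57149434 210.19372053] [288.15195007 183.47718151]
[283.68716897 213.67889254] [284.11298532 186.71625564]
```

View pics/cmp.png

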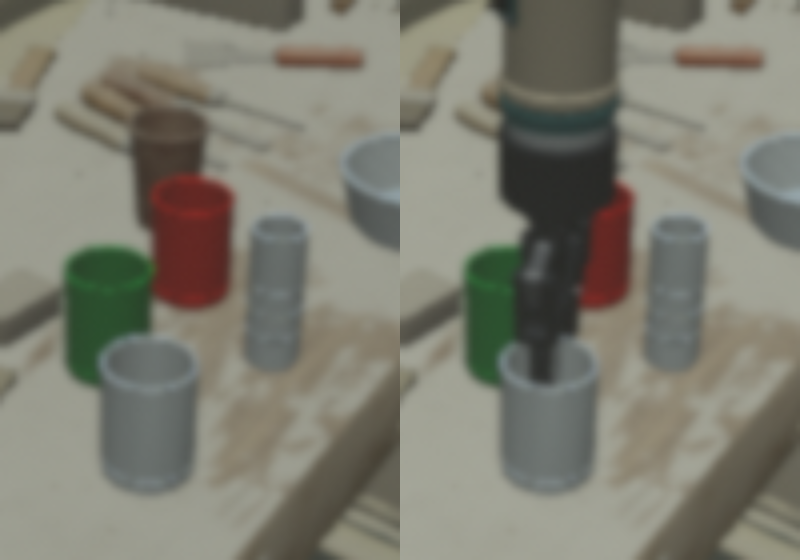

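The near finger looks to be inside the mouth, or just over the rim, while the far one is behind it. I'll lift straight up and check where the fingertips really are.

Call:
send_rows --delta_pos '[[0, 0, -0.03], [0, 0, -0.05], [0, 0, -0.08], [0, 0, -0.08], [0, 0, -0.03]]' --angular '[[0, 0, 0], [0, 0, 0], [0, 0, 0], [0, 0, 0], [0, 0, 0]]'

```text
clock: 3.48
position: [0.4794, 0.1103, 0.178]
ee_rot: [-0.002, 0.808, -0.589, 0.003]
contact_force: [1.5, -0.1, 0.5]
width: 0.0551
```

Call:
send_rows --delta_pos '[[0, 0, 0], [0, 0, 0]]' --angular '[[0, 0, 0], [0, 0, 0]]'

```text
clock: 3.65
position: [0.4772, 0.1101, 0.1741]
ee_rot: [-0.0, 0.808, -0.59, 0.0]
contact_force: [-0.4, -0.5, -0.4]
width: 0.055
```

```bash
cat >> h.py <<'E'
def mark(tag,x0=220,y0=110,w=160,h=120,f=5):
    b=manip.get_image('side');s=manip.get_state();p=s['position'];q=s['ee_rot'];R=Ro.from_quat([q[1],q[2],q[3],q[0]]).as_matrix()
    B=cv2.resize(b[y0:y0+h,x0:x0+w],None,fx=f,fy=f,interpolation=2);B=cv2.convertScaleAbs(B,alpha=1.5)
    for sg in(-1,1):
      for dz in(0,.019):
        u=(px('side',p+R[:,0]*sg*s['width']/2+R[:,2]*dz)-[x0,y0])*f
        cv2.circle(B,tuple(int(x) for x in u),4,(0,255,255) if sg>0 else (255,0,255),2)
    cv2.imwrite(f'pics/{tag}.png',B);print(p,s['width'],s['contact_force'],s['clock'])
E
python3 -c "
from h import *
mark('u1',230,100)"
```

```text
[0.47628201 0.11002906 0.17297202] 0.055006937574877665 [ 0.67637836  0.65017845 -0.42935475] 3.7
```

View pics/u1.png

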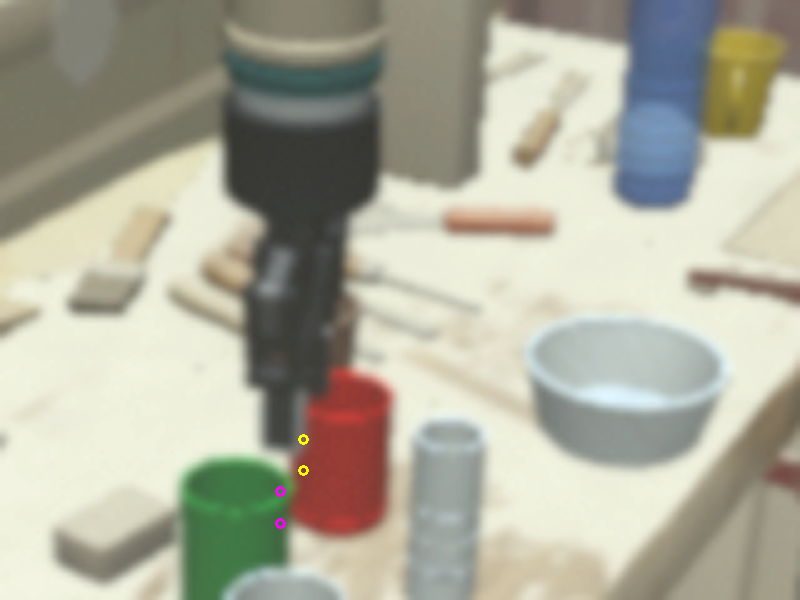

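The visible tips end at about (283,447) in the crop, roughly 77 px (about 45 mm) above the nominal prediction. Laterally they line up. So the real tips sit higher than the nominal tip height, and the fingers closed above the rim. I'll open and descend again in small steps, watching force and the picture.

Call:
send_rows --delta_pos '[[0, 0, 0.06], [0, 0, 0.08], [0, 0, 0.08], [0, 0, 0.03], [0, 0, 0]]' --angular '[[0, 0, 0], [0, 0, 0], [0, 0, 0], [0, 0, 0], [0, 0, 0]]' --hand 85

```text
clock: 4.12
position: [0.4723, 0.1096, 0.0689]
ee_rot: [0.004, 0.808, -0.59, -0.004]
contact_force: [0.2, -0.5, 0.3]
width: 0.0849
```

Call:
send_rows --delta_pos '[[0, 0, 0.015], [0, 0, 0.015], [0, 0, 0.015], [0, 0, 0]]' --angular '[[0, 0, 0], [0, 0, 0], [0, 0, 0], [0, 0, 0]]'

```text
clock: 4.45
position: [0.4768, 0.11, 0.0553]
ee_rot: [0.0, 0.808, -0.59, -0.0]
contact_force: [0.0, -0.3, -0.6]
width: 0.085
```

```bash
python3 -c "
from h import *
mark('u2',230,140)
cv2.imwrite('pics/t2.png',cv2.resize(manip.get_image('top')[200:290,200:320],(800,600),interpolation=2))"
```

```text
[0.47704649 0.11003869 0.05577965] 0.08499028845717894 [ 0.01585777 -0.72233845 -0.36711167] 4.5
```

View pics/u2.png

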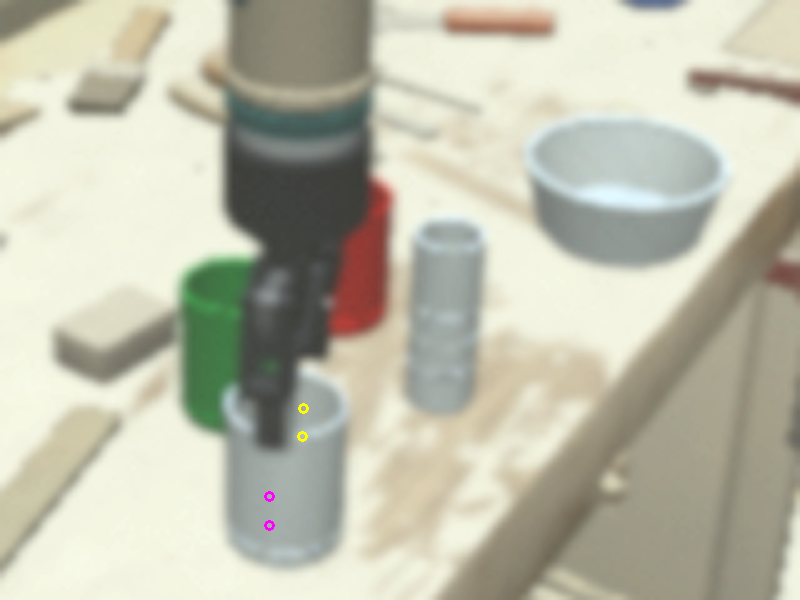

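The near finger now passes in front of the pot's near wall, tip at about (272,447), so the fingers straddle it. They need to go about 33 mm lower.

Call:
send_rows --delta_pos '[[0, 0, 0.02], [0, 0, 0.02], [0, 0, 0.02], [0, 0, 0.022], [0, 0, 0]]' --angular '[[0, 0, 0], [0, 0, 0], [0, 0, 0], [0, 0, 0], [0, 0, 0]]'

```text
clock: 4.97
position: [0.4755, 0.1099, 0.0211]
ee_rot: [0.001, 0.808, -0.59, -0.001]
contact_force: [-0.4, -0.2, -0.1]
width: 0.0849
```

```bash
python3 -c "
from h import *
mark('u3',230,140)"
```

```text
[0.47594916 0.10991797 0.0217304 ] 0.08527533719722194 [1.10748856 0.14894287 0.09669107] 5.0167
```

View pics/u3.png

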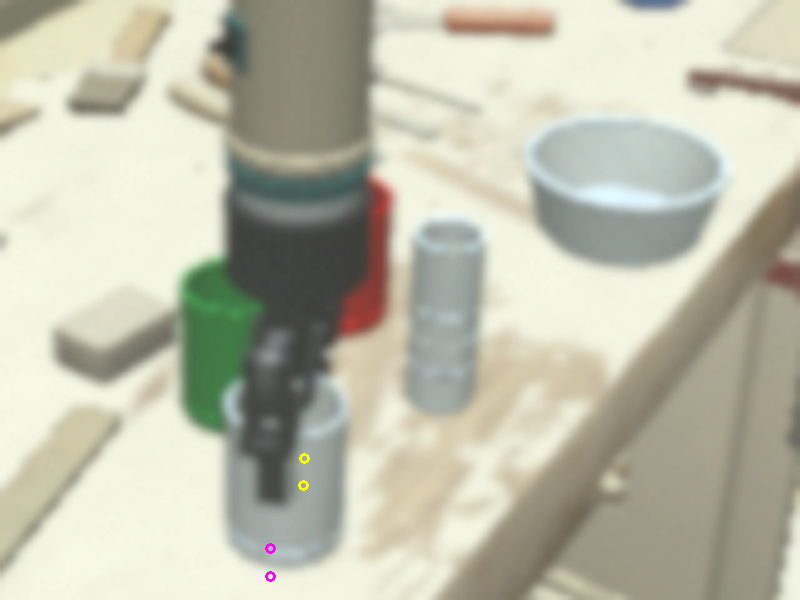

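The tips are now about 40 mm below the rim, straddling the pot. Closing.

Call:
send_rows --delta_pos '[[0, 0, 0], [0, 0, 0], [0, 0, 0], [0, 0, 0], [0, 0, 0]]' --angular '[[0, 0, 0], [0, 0, 0], [0, 0, 0], [0, 0, 0], [0, 0, 0]]' --hand 50 --squeeze 40

```text
clock: 5.43
position: [0.4777, 0.1102, 0.0235]
ee_rot: [-0.0, 0.808, -0.59, 0.0]
contact_force: [0.9, 0.8, 0.3]
width: 0.0659
```

Call:
send_rows --delta_pos '[[0, 0, -0.02], [0, 0, -0.04], [0, 0, -0.08], [0, 0, -0.08], [0, 0, -0.08]]' --angular '[[0, 0, 0], [0, 0, 0], [0, 0, 0], [0, 0, 0], [0, 0, 0]]'

```text
clock: 5.85
position: [0.4762, 0.1099, 0.1443]
ee_rot: [0.001, 0.808, -0.59, -0.001]
contact_force: [1.0, 0.3, -2.2]
width: 0.0654
```

```bash
python3 -c "
from h import *
mark('u4',230,100)"
```

```text
[0.4807526  0.11038012 0.15083372] 0.06542401712679013 [1.62138377 0.76304865 1.92756117] 5.9
```

View pics/u4.png

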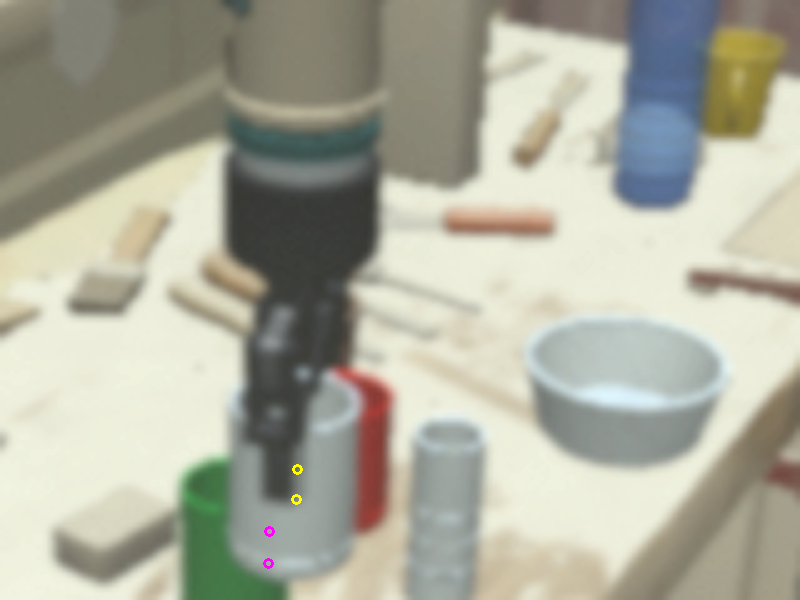

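The pot is lifted at width 65 mm. The path to the bowl passes over the beaker, so I'll go higher first.

Call:
send_rows --delta_pos '[[0, 0, -0.06], [0, 0, -0.06], [0, 0, -0.06], [0, 0, 0]]' --angular '[[0, 0, 0], [0, 0, 0], [0, 0, 0], [0, 0, 0]]'

```text
clock: 6.23
position: [0.4799, 0.1103, 0.2198]
ee_rot: [-0.003, 0.808, -0.589, 0.004]
contact_force: [0.8, 0.1, -2.4]
width: 0.0658
```

```bash
python3 -c "
from h import *
go([.4555,-.315,.22])"
```

```text
delta units [ 0.9939  0.3822 -0.0016] rows@40mm 10.6 tilt fix units [-0.114 -0.029  0.   ] t 6.2333 w 0.06584559510720649 F [ 0.84  0.06 -2.39] pos [0.4799 0.1103 0.2198]
```

Call:
send_rows --delta_pos '[[0.04, 0.016, 0], [0.06, 0.023, 0], [0.08, 0.031, 0], [0.09, 0.034, 0], [0.09, 0.034, 0]]' --angular '[[0, 0, 0], [0, 0, 0], [0, 0, 0], [0, 0, 0], [0, 0, 0]]'

```text
clock: 6.65
position: [0.4672, -0.0448, 0.2139]
ee_rot: [0.0, 0.808, -0.589, -0.001]
contact_force: [1.0, -0.3, -1.3]
width: 0.0653
```

Call:
send_rows --delta_pos '[[0.09, 0.034, 0], [0.09, 0.034, 0], [0.09, 0.034, 0], [0.09, 0.034, 0], [0.09, 0.034, 0]]' --angular '[[0, 0, 0], [0, 0, 0], [0, 0, 0], [0, 0, 0], [0, 0, 0]]'

```text
clock: 7.07
position: [0.4573, -0.2374, 0.2138]
ee_rot: [0.0, 0.808, -0.59, -0.001]
contact_force: [1.5, 0.1, -3.5]
width: 0.0656
```

Call:
send_rows --delta_pos '[[0.08, 0.032, 0], [0.06, 0.023, 0], [0.035, 0.014, 0], [0, 0, 0], [0, 0, 0]]' --angular '[[0, 0, 0], [0, 0, 0], [0, 0, 0], [0, 0, 0], [0, 0, 0]]'

```text
clock: 7.48
position: [0.453, -0.3105, 0.214]
ee_rot: [-0.001, 0.807, -0.59, -0.001]
contact_force: [-0.2, 0.2, -2.1]
width: 0.0656
```

```bash
python3 -c "
from h import *
mark('v1',280,80)
go([.4555,-.315,.22])
cv2.imwrite('pics/v1t.png',cv2.resize(manip.get_image('top')[190:310,320:480],(800,600),interpolation=2))
"
```

```text
[ 0.45317902 -0.30969014  0.21424826] 0.06548551963437858 [-0.91184463 -0.18214146 -2.35558981] 7.5333
delta units [ 0.0144 -0.0015 -0.0144] rows@40mm 0.2 tilt fix units [ 0.006  0.036 -0.   ] t 7.5333 w 0.06548551963437858 F [-0.91 -0.18 -2.36] pos [ 0.4532 -0.3097  0.2142]
```

View pics/v1.png

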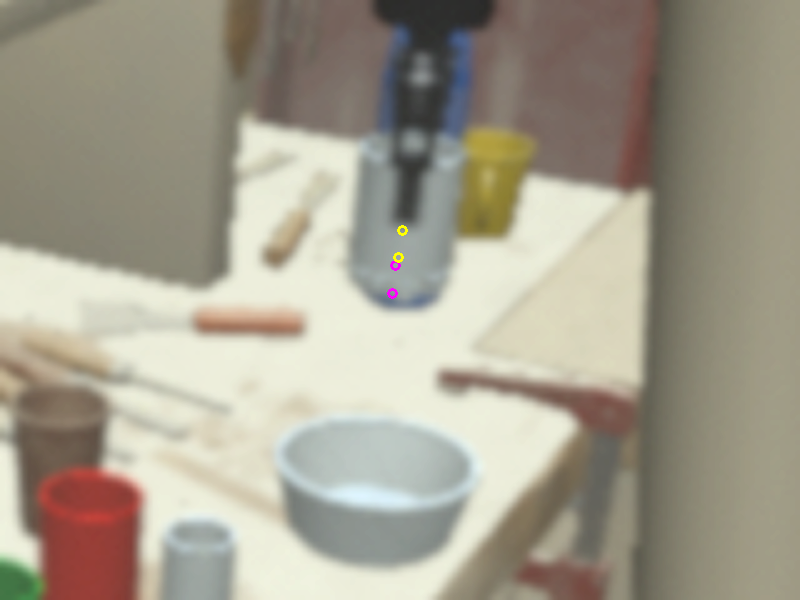

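View pics/v1t.png

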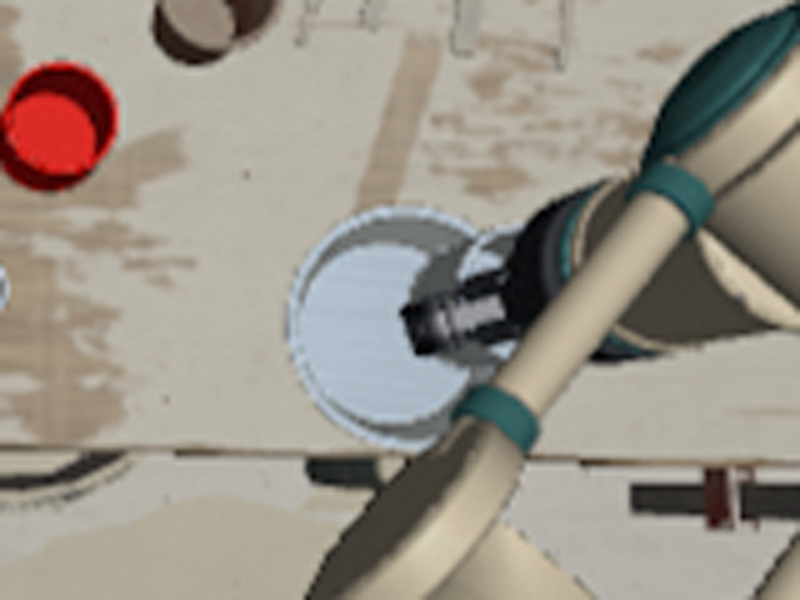

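```bash
python3 -c "
from h import *
for z in (.19,.28): print(px('side',[.453,-.310,z]),px('top',[.453,-.310,z]))
for u,v in((362.4,109.5),(361,139.5)):
  for z in(.19,.235,.28,.32): print(z,ray('side',u,v,z))"
```

```text
[359.02062194 136.47850181] [413.70573127 251.9568828 ]
[362.19949068 109.73444932] [425.39268305 248.77220088]
0.19 [ 0.54623302 -0.57904159  0.19      ]
0.235 [ 0.499778   -0.44579863  0.235     ]
0.28 [ 0.45332298 -0.31255567  0.28      ]
0.32 [ 0.41202963 -0.19411749  0.32      ]
0.19 [ 0.43783496 -0.28905589  0.19      ]
0.235 [ 0.40122173 -0.18214161  0.235     ]
0.28 [ 0.3646085  -0.07522733  0.28      ]
0.32 [0.3320634  0.01980758 0.32      ]
```

The pot projects exactly where expected in both views (rim at side (362,109), top (425,249)). I'll correct the position and descend into the bowl.

Call:
send_rows --delta_pos '[[0.014, -0.002, 0.04], [0, 0, 0.07], [0, 0, 0.07], [0, 0, 0.07], [0, 0, 0.03]]' --angular '[[0, 0, 0], [0, 0, 0], [0, 0, 0], [0, 0, 0], [0, 0, 0]]'

```text
clock: 8.0
position: [0.4544, -0.3124, 0.0998]
ee_rot: [-0.001, 0.808, -0.589, -0.003]
contact_force: [-0.4, 1.6, -2.1]
width: 0.0655
```

Call:
send_rows --delta_pos '[[0, 0, 0], [0, 0, 0]]' --angular '[[0, 0, 0], [0, 0, 0]]'

```text
clock: 8.17
position: [0.4562, -0.3146, 0.103]
ee_rot: [-0.0, 0.808, -0.589, -0.001]
contact_force: [0.6, -0.5, -1.7]
width: 0.0656
```

```bash
python3 -c "
from h import *
mark('v2',280,80)
go([.4555,-.315,.0285])
"
```

```text
[ 0.45694446 -0.31560701  0.10405193] 0.06550112783426 [ 0.0484095  -0.20672128 -1.89256681] 8.2167
delta units [-0.0028  0.0031  0.1889] rows@40mm 1.9 tilt fix units [-0.011 -0.014  0.   ] t 8.2167 w 0.06550112783426 F [ 0.05 -0.21 -1.89] pos [ 0.4569 -0.3156  0.1041]
```

View pics/v2.png

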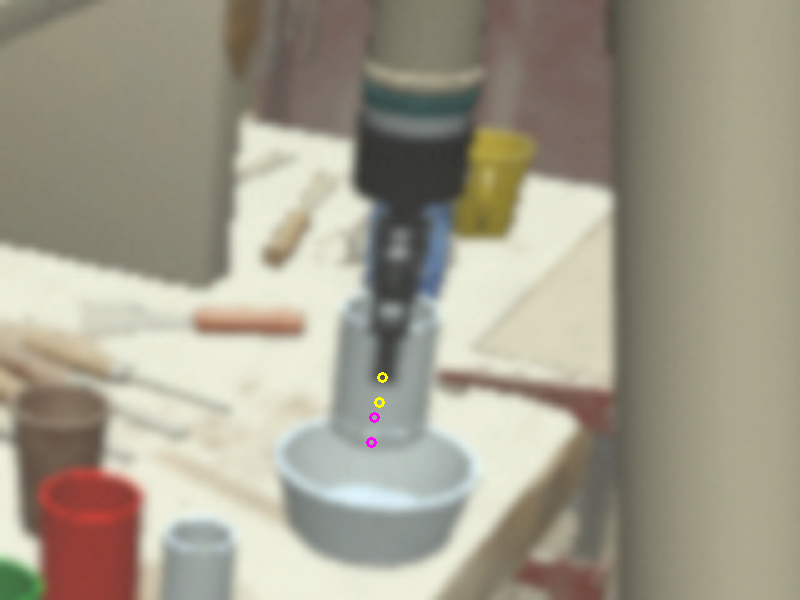

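The pot hangs centred over the bowl, base at about (380,440), bowl rim centre near (377,465). Continuing down.

Call:
send_rows --delta_pos '[[-0.003, 0.003, 0.04], [0, 0, 0.05], [0, 0, 0.05], [0, 0, 0.03], [0, 0, 0]]' --angular '[[0, 0, 0], [0, 0, 0], [0, 0, 0], [0, 0, 0], [0, 0, 0]]'

```text
clock: 8.63
position: [0.4542, -0.3146, 0.0345]
ee_rot: [-0.0, 0.808, -0.589, -0.001]
contact_force: [-0.1, -0.1, -1.6]
width: 0.0656
```

Call:
send_rows --delta_pos '[[0, 0, 0.01], [0, 0, 0.005], [0, 0, 0], [0, 0, 0]]' --angular '[[0, 0, 0], [0, 0, 0], [0, 0, 0], [0, 0, 0]]'

```text
clock: 8.97
position: [0.4553, -0.316, 0.0302]
ee_rot: [0.0, 0.808, -0.59, 0.001]
contact_force: [0.1, 0.8, -2.6]
width: 0.0656
```

```bash
python3 -c "
from h import *
mark('v3',280,80)
go([.4555,-.315,.0275])
"
```

```text
[ 0.45522574 -0.31594668  0.03007021] 0.06604350592900246 [-0.68374412  0.04333453 -2.65638399] 9.0167
delta units [-0.0021 -0.0014  0.0064] rows@40mm 0.1 tilt fix units [-0.012 -0.022  0.   ] t 9.0167 w 0.06604350592900246 F [-0.68  0.04 -2.66] pos [ 0.4552 -0.3159  0.0301]
```

View pics/v3.png

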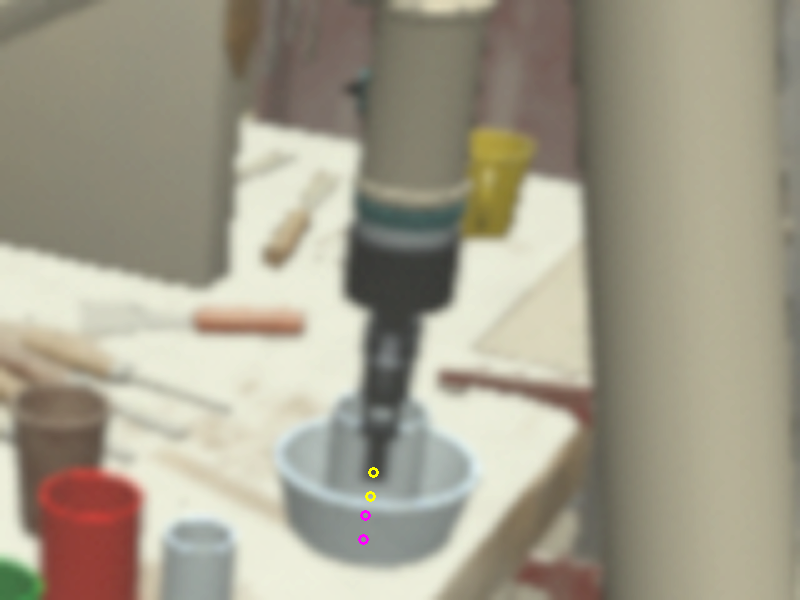

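Call:
send_rows --delta_pos '[[0, 0, 0.005], [0, 0, 0.002], [0, 0, 0]]' --angular '[[0, 0, 0], [0, 0, 0], [0, 0, 0]]'

```text
clock: 9.27
position: [0.4552, -0.316, 0.0275]
ee_rot: [0.0, 0.808, -0.59, 0.001]
contact_force: [-0.8, 0.4, 5.1]
width: 0.0653
```

Call:
send_rows --delta_pos '[[0, 0, 0], [0, 0, 0], [0, 0, 0], [0, 0, 0]]' --angular '[[0, 0, 0], [0, 0, 0], [0, 0, 0], [0, 0, 0]]' --hand 82

```text
clock: 9.6
position: [0.4546, -0.3155, 0.0263]
ee_rot: [0.0, 0.808, -0.59, 0.0]
contact_force: [-0.8, 0.9, 0.3]
width: 0.0819
```

Call:
send_rows --delta_pos '[[0, 0, -0.02], [0, 0, -0.05], [0, 0, -0.08], [0, 0, -0.09], [0, 0, -0.09]]' --angular '[[0, 0, 0], [0, 0, 0], [0, 0, 0], [0, 0, 0], [0, 0, 0]]'

```text
clock: 10.02
position: [0.4541, -0.315, 0.1598]
ee_rot: [-0.0, 0.808, -0.59, -0.001]
contact_force: [0.1, -1.6, -0.3]
width: 0.082
```

Call:
send_rows --delta_pos '[[-0.04, -0.016, -0.08], [-0.09, -0.034, -0.02], [-0.09, -0.034, 0], [-0.09, -0.034, 0], [-0.09, -0.034, 0]]' --angular '[[0, 0, 0], [0, 0, 0], [0, 0, 0], [0, 0, 0], [0, 0, 0]]'

```text
clock: 10.43
position: [0.4636, -0.1431, 0.1993]
ee_rot: [-0.0, 0.807, -0.59, 0.001]
contact_force: [0.4, 0.3, -0.2]
width: 0.0818
```

```bash
python3 -c "
from h import *
b=manip.get_image('side');a=manip.get_image('top');cv2.imwrite('pics/w_s.png',b);cv2.imwrite('pics/w_t.png',a)
cv2.imwrite('pics/w.png',np.hstack([cv2.resize(a[200:320,300:460],(400,300),interpolation=2),cv2.resize(b[130:220,300:420],(400,300),interpolation=2)]))
go([.464,-.0556,.23])
"
```

```text
delta units [-0.198  -0.0675 -0.0767] rows@40mm 2.2 tilt fix units [-0.012  0.035 -0.   ] t 10.5333 w 0.08211276525626988 F [-0.85 -0.15  0.07] pos [ 0.4629 -0.1392  0.1991]
```

View pics/w.png

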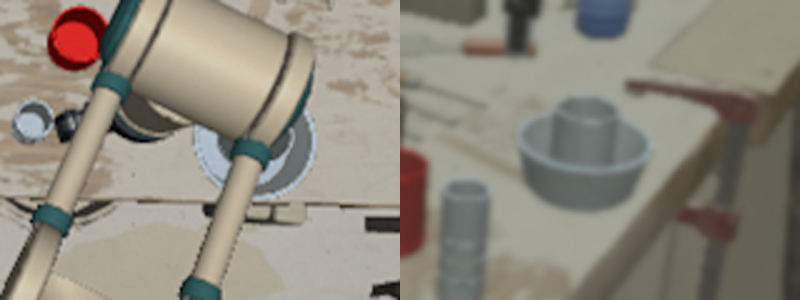

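The pot stands upright in the bowl (side crop, rim at (585,115)). Next is the beaker. I want the true tips at about 92 mm up it, so a reported TCP z of about 0.064.

Call:
send_rows --delta_pos '[[-0.08, -0.027, 0], [-0.07, -0.025, 0], [-0.04, -0.013, 0], [-0.008, -0.002, 0], [0, 0, 0]]' --angular '[[0, 0, 0], [0, 0, 0], [0, 0, 0], [0, 0, 0], [0, 0, 0]]' --hand 80

```text
clock: 10.95
position: [0.4652, -0.0608, 0.1987]
ee_rot: [0.0, 0.808, -0.589, 0.0]
contact_force: [-0.1, 0.0, -0.0]
width: 0.0798
```

```bash
python3 -c "
from h import *
manip.get_image('top')
go([.464,-.0556,.11])
"
```

```text
delta units [-0.0157 -0.0014  0.2215] rows@40mm 2.2 tilt fix units [-0.002 -0.018  0.   ] t 11.0 w 0.08011469319595632 F [-0.23  0.42  0.37] pos [ 0.4653 -0.0616  0.1986]
```

Call:
send_rows --delta_pos '[[-0.015, -0.001, 0.05], [0, 0, 0.08], [0, 0, 0.09], [0, 0, 0], [0, 0, 0]]' --angular '[[0, 0, 0], [0, 0, 0], [0, 0, 0], [0, 0, 0], [0, 0, 0]]'

```text
clock: 11.42
position: [0.4625, -0.0561, 0.1093]
ee_rot: [0.001, 0.807, -0.59, -0.002]
contact_force: [0.1, -0.1, 0.5]
width: 0.0796
```

```bash
python3 -c "
from h import *
mark('x1',250,110)
go([.464,-.0556,.064])
"
```

```text
[ 0.4643178  -0.0563493   0.11093393] 0.07992563212499847 [ 0.27147444  0.24803325 -0.37435894] 11.4667
delta units [-0.0021  0.0002  0.1173] rows@40mm 1.2 tilt fix units [ 0.    -0.007 -0.   ] t 11.4667 w 0.07992563212499847 F [ 0.27  0.25 -0.37] pos [ 0.4643 -0.0563  0.1109]
```

View pics/x1.png

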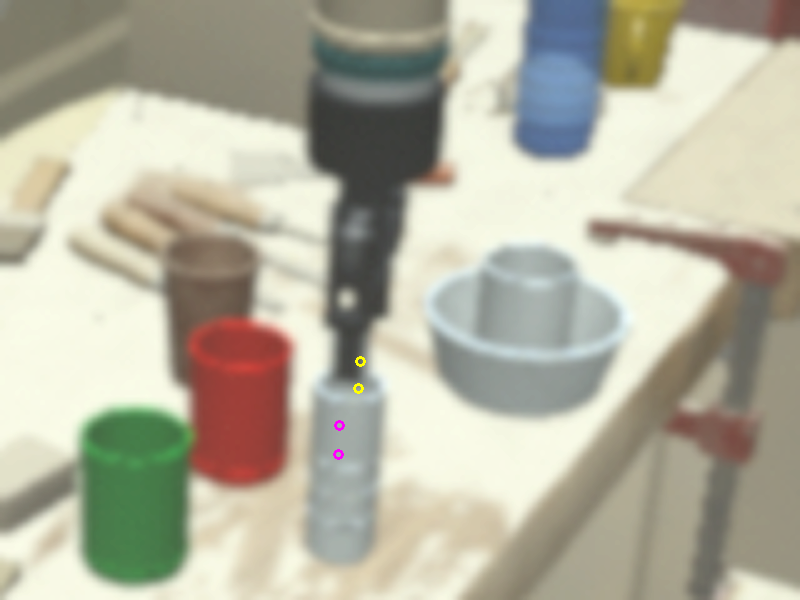

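The gripper is centred over the beaker, tip at about (350,380) in the crop, just above the rim. Descend 49 mm and close.

Call:
send_rows --delta_pos '[[-0.002, 0, 0.03], [0, 0, 0.05], [0, 0, 0.042], [0, 0, 0], [0, 0, 0]]' --angular '[[0, 0, 0], [0, 0, 0], [0, 0, 0], [0, 0, 0], [0, 0, 0]]'

```text
clock: 11.88
position: [0.4647, -0.0551, 0.0629]
ee_rot: [-0.0, 0.808, -0.59, 0.001]
contact_force: [0.8, 0.1, 1.4]
width: 0.0798
```

Call:
send_rows --delta_pos '[[0, 0, 0], [0, 0, 0], [0, 0, 0], [0, 0, 0], [0, 0, 0]]' --angular '[[0, 0, 0], [0, 0, 0], [0, 0, 0], [0, 0, 0], [0, 0, 0]]' --hand 30 --squeeze 30

```text
clock: 12.3
position: [0.4648, -0.0549, 0.0629]
ee_rot: [-0.0, 0.808, -0.589, 0.002]
contact_force: [0.8, -0.5, 6.0]
width: 0.0412
```

Call:
send_rows --delta_pos '[[0, 0, 0], [0, 0, 0]]' --angular '[[0, 0, 0], [0, 0, 0]]'

```text
clock: 12.47
position: [0.4648, -0.0549, 0.0629]
ee_rot: [-0.0, 0.808, -0.589, 0.002]
contact_force: [-0.5, -0.7, 6.9]
width: 0.0416
```

```bash
python3 -c "
from h import *
mark('x2',250,110)
"
```

```text
[ 0.46486501 -0.05493701  0.06284822] 0.04164025085688854 [-0.79965329 -1.65051189  6.27976929] 12.5167
```

View pics/x2.png

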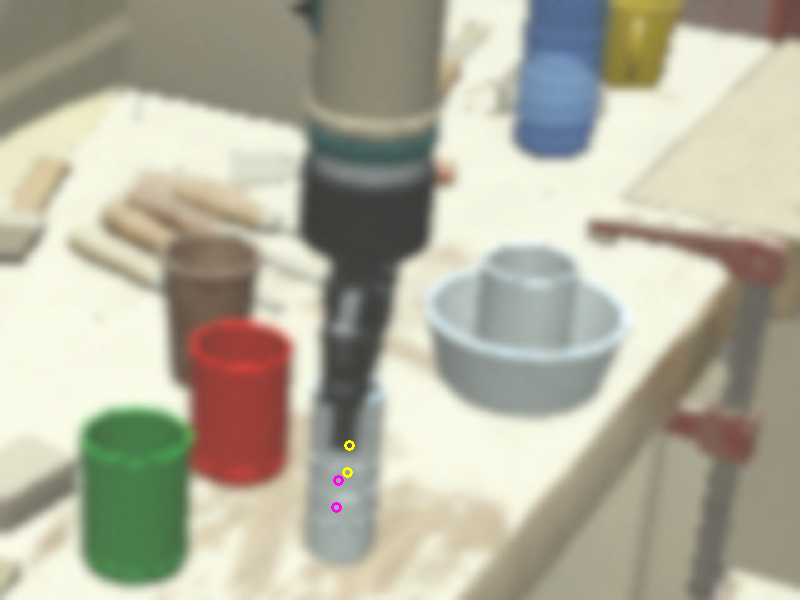

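Beaker gripped at 41.6 mm width, tips near (340,440). Lifting.

Call:
send_rows --delta_pos '[[0, 0, -0.02], [0, 0, -0.06], [0, 0, -0.09], [0, 0, -0.09], [0, 0, -0.09]]' --angular '[[0, 0, 0], [0, 0, 0], [0, 0, 0], [0, 0, 0], [0, 0, 0]]'

```text
clock: 12.93
position: [0.4625, -0.054, 0.2032]
ee_rot: [0.0, 0.808, -0.59, -0.001]
contact_force: [1.9, -0.7, -0.9]
width: 0.0416
```

Call:
send_rows --delta_pos '[[0, 0, -0.06], [0, 0, -0.02], [0, 0, 0]]' --angular '[[0, 0, 0], [0, 0, 0], [0, 0, 0]]'

```text
clock: 13.18
position: [0.4645, -0.0545, 0.2358]
ee_rot: [-0.001, 0.808, -0.59, 0.002]
contact_force: [0.2, -0.8, -1.0]
width: 0.0415
```

```bash
python3 -c "
from h import *
mark('x3',250,80)
a=manip.get_image('top');cv2.imwrite('pics/x3_t.png',a)
cv2.imwrite('pics/x3t.png',cv2.resize(a[200:320,300:460],(800,600),interpolation=2))
go([.4555,-.315,.23])
"
```

```text
[ 0.46322896 -0.05419708  0.23365875] 0.04159215359834687 [-0.34036971 -0.4227789  -0.63291109] 13.2333
delta units [0.6162 0.2154 0.0054] rows@40mm 6.5 tilt fix units [0.024 0.016 0.   ] t 13.2833 w 0.041216421970596474 F [-0.59  0.29 -0.96] pos [ 0.4624 -0.054   0.2323]
```

View pics/x3.png

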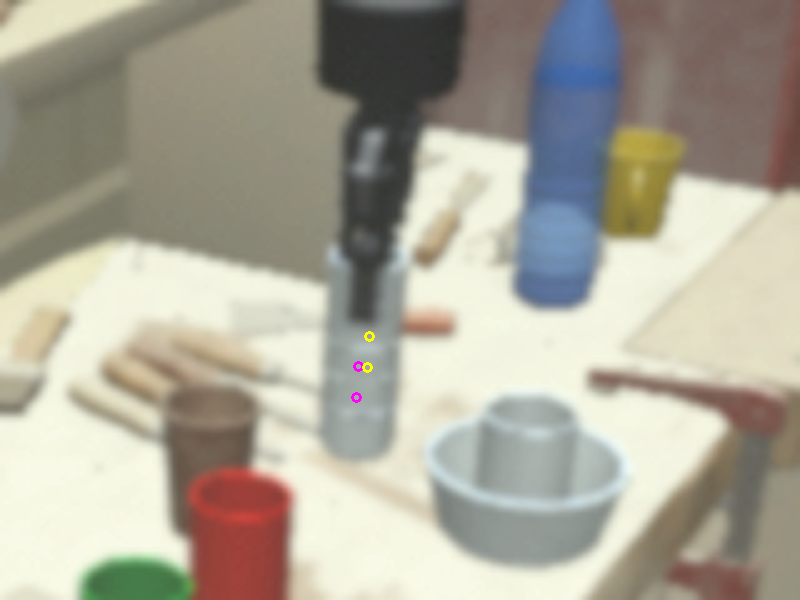

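View pics/x3t.png

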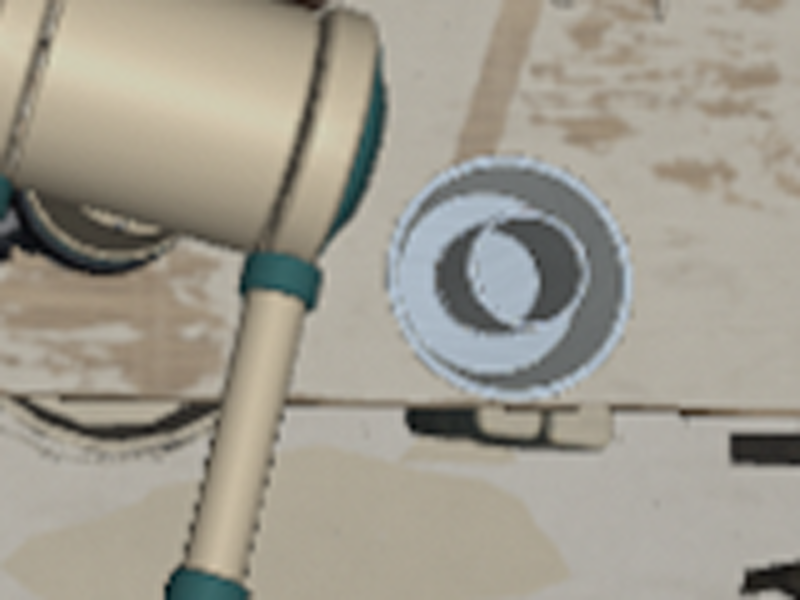

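```bash
python3 -c "
from h import *
print(ray('top',406,253.4,.094), px('side',[.4552,-.3155,.094]))
print('beaker base pred',px('side',[.4632,-.0542,.2337-.0628]),'rim',px('side',[.4632,-.0542,.2337-.0628+.117]))
"
```

```text
[ 0.45709656 -0.3177797   0.094     ] [355.88093772 162.23125076]
beaker base pred [321.41188787 170.53328909] rim [324.12719484 131.67079963]
```

The beaker hangs vertical where predicted (base at side (321,170)). The pot rim centre is at (0.456,-0.3165) in both views. Moving over it.

Call:
send_rows --delta_pos '[[0.04, 0.014, 0], [0.07, 0.025, 0], [0.09, 0.032, 0], [0.09, 0.032, 0], [0.09, 0.031, 0]]' --angular '[[0, 0, 0], [0, 0, 0], [0, 0, 0], [0, 0, 0], [0, 0, 0]]'

```text
clock: 13.7
position: [0.4571, -0.2159, 0.2308]
ee_rot: [0.0, 0.808, -0.589, -0.003]
contact_force: [0.8, -0.0, -0.6]
width: 0.0415
```

Call:
send_rows --delta_pos '[[0.09, 0.031, 0], [0.07, 0.025, 0], [0.05, 0.018, 0], [0.02, 0.007, 0], [0, 0, 0]]' --angular '[[0, 0, 0], [0, 0, 0], [0, 0, 0], [0, 0, 0], [0, 0, 0]]'

```text
clock: 14.12
position: [0.4549, -0.3139, 0.2308]
ee_rot: [-0.0, 0.807, -0.591, -0.002]
contact_force: [0.1, 0.7, -0.8]
width: 0.0419
```

Call:
send_rows --delta_pos '[[0, 0, 0], [0, 0, 0]]' --angular '[[0, 0, 0], [0, 0, 0]]'

```text
clock: 14.28
position: [0.4556, -0.311, 0.2327]
ee_rot: [-0.001, 0.808, -0.589, -0.001]
contact_force: [0.1, -0.2, -0.6]
width: 0.0416
```

```bash
python3 -c "
from h import *
go([.456,-.3165,.175])
"
```

```text
delta units [0.0139 0.0031 0.1442] rows@40mm 1.4 tilt fix units [0.007 0.033 0.   ] t 14.2833 w 0.04161717216176641 F [ 0.12 -0.24 -0.6 ] pos [ 0.4556 -0.311   0.2327]
```

Call:
send_rows --delta_pos '[[0.014, 0.003, 0.04], [0, 0, 0.06], [0, 0, 0.05], [0, 0, 0], [0, 0, 0]]' --angular '[[0, 0, 0], [0, 0, 0], [0, 0, 0], [0, 0, 0], [0, 0, 0]]'

```text
clock: 14.7
position: [0.4561, -0.3166, 0.173]
ee_rot: [-0.0, 0.808, -0.589, -0.001]
contact_force: [-0.5, -0.2, -0.1]
width: 0.0419
```

```bash
python3 -c "
from h import *
mark('y1',280,80)
go([.456,-.3165,.0708])
"
```

```text
[ 0.45693848 -0.31767927  0.17430315] 0.0415391511186919 [ 0.55170721 -0.10895865 -0.22251211] 14.75
delta units [-0.0036  0.0015  0.2588] rows@40mm 2.6 tilt fix units [-0.006 -0.005 -0.   ] t 14.75 w 0.0415391511186919 F [ 0.55 -0.11 -0.22] pos [ 0.4569 -0.3177  0.1743]
```

View pics/y1.png

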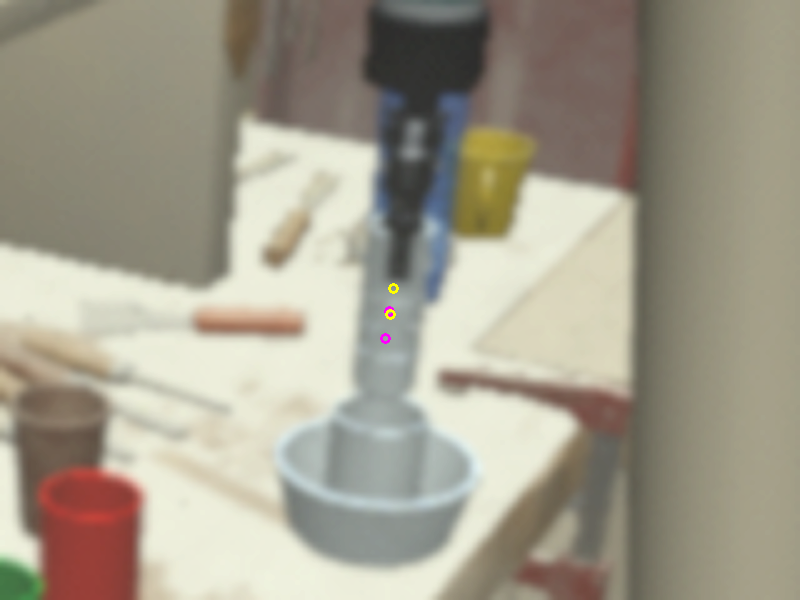

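The beaker base (385,390) sits just above the pot mouth (379,415) and is centred. Descending.

Call:
send_rows --delta_pos '[[-0.003, 0.001, 0.03], [0, 0, 0.04], [0, 0, 0.05], [0, 0, 0.05], [0, 0, 0.03]]' --angular '[[0, 0, 0], [0, 0, 0], [0, 0, 0], [0, 0, 0], [0, 0, 0]]'

```text
clock: 15.17
position: [0.4562, -0.3174, 0.0938]
ee_rot: [0.0, 0.808, -0.589, 0.001]
contact_force: [0.3, 0.3, -1.3]
width: 0.0416
```

Call:
send_rows --delta_pos '[[0, 0, 0.02], [0, 0, 0.02], [0, 0, 0.005], [0, 0, 0]]' --angular '[[0, 0, 0], [0, 0, 0], [0, 0, 0], [0, 0, 0]]'

```text
clock: 15.5
position: [0.4561, -0.3178, 0.0759]
ee_rot: [0.0, 0.808, -0.589, 0.0]
contact_force: [-0.1, 1.1, -0.8]
width: 0.0412
```

```bash
python3 -c "
from h import *
mark('y2',280,80)
go([.456,-.3165,.0715])
"
```

```text
[ 0.45627864 -0.31800347  0.07622794] 0.04130112240805464 [ 0.13892617  0.09529767 -0.42724458] 15.55
delta units [-0.0038 -0.0005  0.0118] rows@40mm 0.1 tilt fix units [-0.009 -0.016  0.   ] t 15.55 w 0.04130112240805464 F [ 0.14  0.1  -0.43] pos [ 0.4563 -0.318   0.0762]
```

View pics/y2.png

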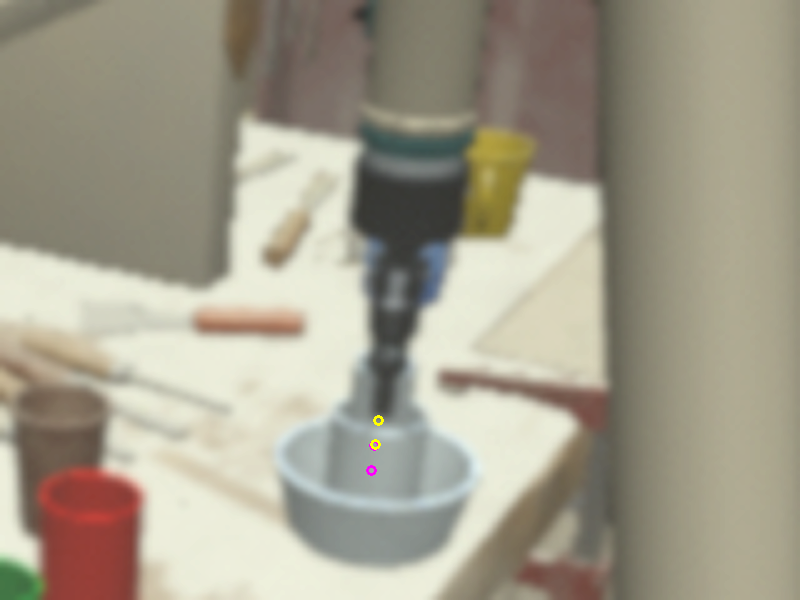

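Call:
send_rows --delta_pos '[[-0.003, 0, 0.005], [0, 0, 0.003], [0, 0, 0], [0, 0, 0]]' --angular '[[0, 0, 0], [0, 0, 0], [0, 0, 0], [0, 0, 0]]'

```text
clock: 15.88
position: [0.4554, -0.3166, 0.0725]
ee_rot: [0.0, 0.808, -0.59, 0.0]
contact_force: [-0.4, 0.8, -0.2]
width: 0.0417
```

Less than 2 mm above bottoming with no load. Releasing and backing off upward.

Call:
send_rows --delta_pos '[[0, 0, 0], [0, 0, 0], [0, 0, 0], [0, 0, 0]]' --angular '[[0, 0, 0], [0, 0, 0], [0, 0, 0], [0, 0, 0]]' --hand 75

```text
clock: 16.22
position: [0.4554, -0.3166, 0.0724]
ee_rot: [0.0, 0.808, -0.59, 0.0]
contact_force: [-0.4, -0.4, -1.0]
width: 0.075
```

Call:
send_rows --delta_pos '[[0, 0, -0.02], [0, 0, -0.05], [0, 0, -0.08], [0, 0, -0.09], [0, 0, -0.09]]' --angular '[[0, 0, 0], [0, 0, 0], [0, 0, 0], [0, 0, 0], [0, 0, 0]]'

```text
clock: 16.63
position: [0.4549, -0.3161, 0.206]
ee_rot: [-0.0, 0.808, -0.59, -0.0]
contact_force: [0.2, -0.4, -0.1]
width: 0.0748
```

Call:
send_rows --delta_pos '[[-0.05, -0.02, -0.03], [-0.09, -0.034, 0], [-0.09, -0.034, 0], [-0.09, -0.034, 0], [-0.09, -0.034, 0]]' --angular '[[0, 0, 0], [0, 0, 0], [0, 0, 0], [0, 0, 0], [0, 0, 0]]'

```text
clock: 17.05
position: [0.4646, -0.1398, 0.2172]
ee_rot: [-0.0, 0.807, -0.59, 0.001]
contact_force: [1.4, 0.8, -0.1]
width: 0.075
```

Call:
send_rows --delta_pos '[[-0.08, -0.03, 0], [-0.06, -0.02, 0], [0, 0, 0], [0, 0, 0], [0, 0, 0]]' --angular '[[0, 0, 0], [0, 0, 0], [0, 0, 0], [0, 0, 0], [0, 0, 0]]'

```text
clock: 17.47
position: [0.467, -0.0824, 0.2168]
ee_rot: [0.0, 0.808, -0.589, 0.001]
contact_force: [0.2, 0.4, 0.7]
width: 0.0751
```

```bash
python3 -c "
from h import *
b=manip.get_image('side');a=manip.get_image('top');cv2.imwrite('pics/z_s.png',b);cv2.imwrite('pics/z_t.png',a)
cv2.imwrite('pics/z.png',np.hstack([cv2.resize(a[220:295,350:450],(400,300),interpolation=2),cv2.resize(b[125:200,305:405],(400,300),interpolation=2)]))
print(manip.get_state()['position'],manip.get_state()['clock'])
for nm,z in(('bowl rim',.059),('pot rim',.094),('beaker rim',.125)): print(nm,px('top',[.456,-.3165,z]),px('side',[.456,-.3165,z]))
"
```

```text
[ 0.46695434 -0.08296509  0.2164929 ] 17.5667
bowl rim [402.09108328 254.73715259] [354.68847508 171.22156033]
pot rim [405.55174182 253.78247976] [355.77348134 162.0705431 ]
beaker rim [408.79670764 252.88730889] [356.75901042 153.75852323]
```

View pics/z.png

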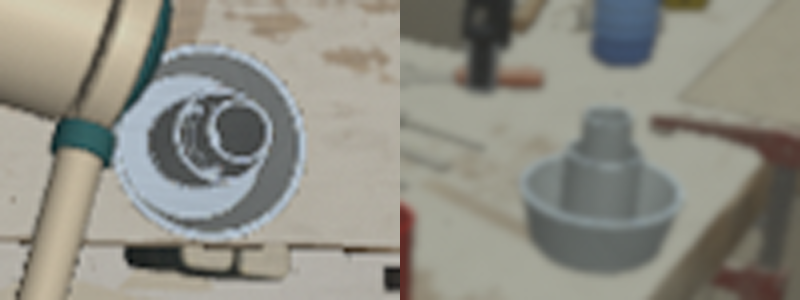

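View pics/z_t.png

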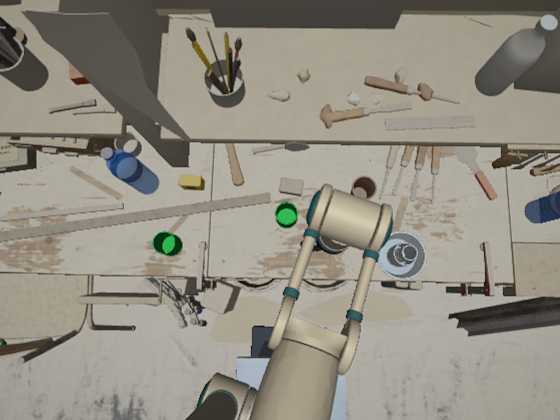

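Rim centres match a fully nested stack. The beaker rim is at side (357,154) against a predicted (357,154), and at top (410,253) against (409,253). The bystanders haven't moved, and the gripper is clear.

```bash
python3 -c "
from rig import manip
print(manip.sign_off(), manip.get_state()['clock'])"
```

```text
the job is handed in; nothing more can be done
the job is handed in; nothing more can be done
```

The three vessels are nested: the pot stands in the bowl, the beaker stands in the pot, and the bowl is still on the bench. I handed the job in at about 17.6 s of the 54 s allowed.

**Last checks:**
- **Nesting:** in both cameras the beaker and pot rims were within about 2 px of where a centred, bottomed-out stack should be, and the stack looked upright.
- **Gripper:** it was clear of everything before hand-in. The readings I took stayed under about 7 N.
- **Bystanders:** by eye, the tape measure and sanding block had not moved in the last top view. The arm partly covered the brown beaker and fully covered the red pot, so I could not check either fully. The arm never reached for them.

**What went wrong or disagreed:**
- **First grasp missed:** the first attempt on the pot closed on air above its rim, without touching it.
- **Fingertip height:** in the side view the fingertips sat about 45 mm higher than the stated tip position. I set the later grasps from the pictures, and both held. I did not find the cause of this difference.

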